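# Hold the test fixture's lid open for inspection

### The job

Lift the glass jar off the lid of the circuit-board test fixture and stand it upright on the square cork pad, without dropping it or tipping it over. Then raise the fixture's hinged lid and hold it open at 45 degrees, within about 5 degrees, so that the board under it can be inspected; the lid falls shut when let go, so finish while still holding it steadily at that angle. Leave the other things on the bench where they are.

Things in the scene. Friction and masses are not known exactly. Their poses are not given: they have to be found in the camera images.
- fixture: The test fixture: a grey flat box, 220 (x) by 260 (y) by 65 mm high, fixed to the bench, with a green circuit board inside and an aluminium-framed, clear-windowed lid on top. Origin: centre of its underside, on the bench. Its x axis points horizontally from the handle side to the hinge side, its y axis runs along the hinge, z up. The closed lid's top is 75.5 mm above the bench.
- lid (a joint): Angle of the lid in rad: 0 shut (level), 0.785 at 45 degrees; stops at 1.35. Hinged along the fixture's far (+x) top edge. It swings freely (next to no friction) and falls shut from any angle; the lid weighs 0.36 to 0.59 kg, so the handle needs an upward push of about 2 to 3.5 N. While the jar stands on it, it must stay shut.
- lid_hinge (a point): Point on the hinge axis, mid-width, at the lid's underside: in the fixture's frame at x = +110, y = 0, z = 65.5 mm. Its axes turn with the lid and match the fixture's when the lid is shut; the lid turns about its y axis. The lid is a slab 10 mm thick that extends 220 mm towards -x from here and 130 mm to either side.
- lid_handle (a point): Middle of the lid's handle: a round black bar, 12 mm diameter, along y, 110 mm between the centres of its two end posts, carried 32 mm (bar centre) above the lid's top face, 12 mm in from the lid's free (front) edge. In the hinge point's frame at x = -208, y = 0, z = +42 mm. It can be pinched from above and may turn between the fingers as the lid swings. Its axes turn with the lid.
- jar: Glass jar with a black cap, 54 mm diameter, 75 mm high, 0.13 to 0.24 kg. It starts upright on the closed lid, clear of the handle. Origin: centre of its underside; z axis up.
- pad: Flat square cork pad, 120 by 120 mm and 4 mm thick, fixed on the bench to the left or right of the fixture. Origin: centre of its underside.
- parts_tray: Fixed grey open tray of small parts, 130 by 120 by 22 mm, on the other side of the fixture from the pad. Not needed. Origin: centre of its underside.
- amber_bottle: Small loose brown glass bottle, 34 mm diameter, 60 mm high, standing on the bench; leave it. Origin: centre of its underside.
- relay: Loose white plastic box, 50 by 70 by 28 mm, lying on the bench between the robot and the fixture; leave it. Origin: centre of its underside.
- screwdriver: Loose screwdriver, with a red handle, 160 mm long along its x axis, 26 mm thick at most, lying on the bench between the robot and the fixture; leave it. Origin: mid-length, at its underside.
- tip_tin: Loose low round tin, 52 mm diameter, 24 mm high, on the bench; leave it. Origin: centre of its underside.
Mind the look-alikes: they are no part of the job. Leave any pink or yellow look-alike of the jar alone.

How it is judged:
By the outcome, as a careful person would: the job done as asked, in the order asked, and still so for the second after the job is handed in, while the arm keeps its last pose, push and grip.
It also fails if it takes over 54 s, if anything falls off the work surface, if the arm or the gripper's body presses on something with over 40 N, if the wrist force passes 120 N, or if a joint passes its speed limit or range.

### The arm

A 6-joint arm with a two-finger parallel gripper is mounted at the origin on the work surface. World frame = base frame: x ahead of the robot, y to its left, z up, the work surface at z = 0. Lengths are in m, angles in rad, forces in N, time in s.
With the tool pointing down it reaches from about 0.275 to 0.875 m from the base axis. Payload 12.5 kg.
Tool frame: the origin (TCP) lies at the very end of the fingers, on their centre line; the grasp point (between the pads) lies 19 mm behind it; z points along the fingers, y is the line along which they close (so a half turn about z gives the same grasp; the last joint's range is limited). The gripper opens to 85 mm and grips with 20 to 120 N. Pads are 22 mm wide; open, the fingers measure 114 mm over their backs; the gripper's body (76 mm by 85 mm) begins 54 mm behind the grasp point. The pads swing forward as they close: fully open they stand 13 mm farther back than shut.
Start: joints at [-1.351, 0.351, 1.652, -0, 1.139, -0.085], TCP at [0.165, -0.525, 0.231] pointing down, gripper open.
Joint ranges: [-2.75, 2.75], [-0.79, 2.1], [0.01, 2.65], [-1.57, 4.71], [0.07, 3.14], [-2.87, 2.87]. Speed limits (rad/s): [2.22, 2.22, 2.79, 3.14, 3.14, 3.14].

### API

Orientations are given as a 3x3 rotation matrix whose columns are the frame's x, y, z axes.
In Python, from bench import manip gives the robot as it stands. Calls block until the motion is done:
- manip.move_ptp(position, orientation): joint-space move of the TCP to a pose.
- manip.move_l(position, attitude=None, max_speed=0.15): straight line of the TCP; attitude=None keeps the orientation; max_speed is the mean speed in m/s.
- manip.move_j(angles): joint-space move.
- manip.set_gripper(opening, effort=None): opening from 0.0 (shut) to 1.0 (fully open); effort is the grip in N (None keeps the last); returns when the fingers have stopped.
- manip.dwell(seconds).
- manip.inverse_kinematics(position, orientation): joint angles nearest the present ones, or None.
- manip.grab_frame(name): name is "scene" or "side" or "wrist"; returns (picture, depth): 420x560x3 uint8, red, green, blue; 420x560 float32, m along the optical axis (not along the pixel's ray), 0 where there is no reading.
- manip.get_calibration(name): a dict with "camera_matrix" (3x3 intrinsics, pixels), "R" (3x3) and "t" (3): a world point X has camera coordinates R X + t. Camera axes: x right, y down, z forward; pixel columns grow to the right and rows downward; lengths in m; the calibration is good to about 2 mm. A picture is of the moment at which its call begins: read the wrist's pose just before it. get_calibration takes no time and is no camera call; for the wrist camera it gives the pose at the moment of the call.
A pose or a line that the arm cannot do raises manip.Unreachable and nothing moves.
- manip.sign_off(): hands the job in; it is judged then, once.
Trained networks look in the newest picture that a camera, given by its name, has taken for a name from the list of things; names that differ only in an ending like _2 or _b are one class to them, and where a whole thing is asked for, a point or a joint stands for the part that bears it (a point fixed in the world has none). Each returns a list of dicts, best first, with "confidence" (0 to 1); they miss things now and then, are a little off and sometimes report something else, mostly with a low value. They report only what shows in the picture. A call takes as long as a camera call. They do not tell look-alikes from the thing itself.
- manip.look_for(camera, name): "at" ([x, y, z] in m, in world coordinates, good to about 4 mm: the middle of the surface that is visible of it).
Readings, each from a call of its own:
- manip.current_time(): time.
- manip.current_qpos(): joint angles.
- manip.current_joint_vel(): joint speeds.
- manip.current_joint_torque(): joint torques, N m.
- manip.current_ee_pos(): TCP position.
- manip.current_tcp_rot(): TCP orientation.
- manip.current_force(): force on the tool from outside, world axes, zero at the start.
- manip.current_ft_torque(): the same for the moment, N m.
- manip.current_grip_width(): opening from 0.0 (shut) to 1.0 (fully open).
- manip.current_grip_force(): force on a finger pad.
Only numpy, scipy, OpenCV 4.12 (cv2) and the standard library are available. Lean on these libraries where they do the work, as an engineer would, in place of code of your own. Each camera call takes 0.05 s, during which the arm holds its last target. There are 200 camera calls.

## Working session

There is one attempt and no reset: what is moved stays moved. The work goes in short steps, each a Python script; the robot and the scene stay as the last script left them, time stands still between calls to the robot, and variables do not carry over. Pictures are saved under pics/ and viewed, at most 10 in all, crops included, and the job is handed in when it is done.

```bash
mkdir -p pics; python3 - <<'E'
from bench import manip
import cv2,numpy as np
for c in("scene","side"):
    im,d=manip.grab_frame(c); cv2.imwrite(f"pics/{c}0.png",im[:,:,::-1]); np.savez(f"{c}0.npz",im=im,d=d)
    for n in("jar","pad","fixture","lid_handle","lid_hinge","parts_tray","amber_bottle","relay","screwdriver"):
        if c=="side" and n not in("jar","lid_handle","pad"):continue
        print(c,n,[(np.round(r["at"],3).tolist(),round(r["confidence"],2)) for r in manip.look_for(c,n)])
print(manip.current_time())
E
```

```text
scene jar [([0.833, -0.006, 0.062], 0.88), ([0.616, 0.203, 0.056], 0.86), ([0.647, 0.319, 0.04], 0.63), ([0.631, 0.002, 0.129], 0.58), ([0.434, 0.162, 0.052], 0.56)]
scene pad [([0.438, -0.292, 0.004], 0.7)]
scene fixture [([0.639, 0.004, 0.073], 0.57), ([0.624, -0.022, 0.08], 0.15)]
scene lid_handle [([0.628, -0.022, 0.073], 0.93)]
scene lid_hinge [([0.628, -0.022, 0.071], 0.85)]
scene parts_tray []
scene amber_bottle [([0.645, 0.316, 0.039], 0.92)]
scene relay [([0.405, -0.1, 0.029], 0.93), ([0.437, -0.294, 0.004], 0.73)]
scene screwdriver [([0.41, -0.103, 0.029], 0.69), ([0.452, 0.047, 0.018], 0.64)]
side jar [([0.591, 0.21, 0.048], 0.74), ([0.812, -0.004, 0.05], 0.74), ([0.406, 0.17, 0.048], 0.7), ([0.602, 0.001, 0.12], 0.6)]
side pad [([0.438, -0.279, 0.002], 0.57)]
side lid_handle [([0.587, -0.016, 0.074], 0.7), ([0.628, 0.325, 0.034], 0.23)]
0.7
```

View pics/scene0.png

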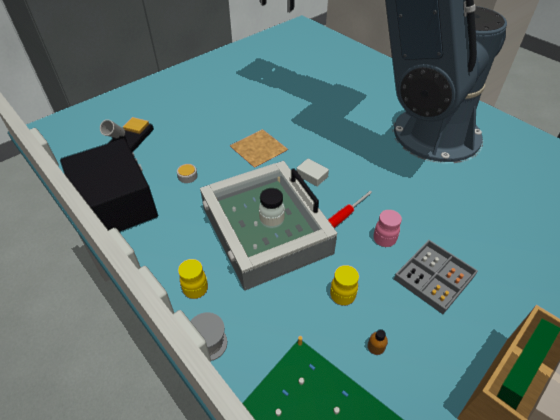

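View pics/side0.png

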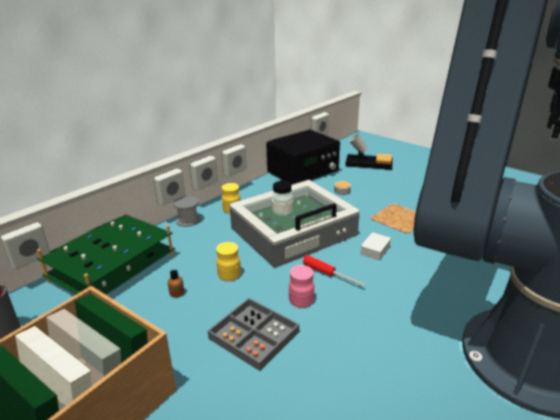

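The scene view shows the jar candidates: clear with a black cap on the lid (271,207), yellow (193,278) and (345,285), pink (388,227). The clear one on the lid fits the description. The handle is at (305,190) and the pad at (259,148). Next I'll measure from depth and confirm the jar in a crop.

```bash
cat >h.py <<'E'
from bench import manip
import cv2,numpy as np
def cloud(d,cal):
    K=cal["camera_matrix"];v,u=np.mgrid[:d.shape[0],:d.shape[1]]
    P=np.stack([(u-K[0,2])/K[0,0]*d,(v-K[1,2])/K[1,1]*d,d],-1)
    return (P-np.asarray(cal["t"]))@np.asarray(cal["R"])
def rect(p): return cv2.minAreaRect(p[:,:2].astype(np.float32)*1000)
def analyse(im,d,cal):
    P=cloud(d,cal);X,Y,Z=P[...,0],P[...,1],P[...,2]
    hsv=cv2.cvtColor(im,cv2.COLOR_RGB2HSV);dark=(hsv[...,2]<70)&(d>0)
    near=(abs(X-.6)<.2)&(abs(Y)<.2)&(d>0)
    j=P[near&(Z>.135)&(Z<.16)]
    print("captop",len(j),j[:,2].max() if len(j) else 0, rect(j[j[:,2]>.142]) if len(j) else 0)
    h=P[near&dark&(Z>.095)&(Z<.125)&(X<.58)]
    if len(h): print("handle",len(h),h.mean(0),h[:,2].max(),rect(h))
    p=P[(hsv[...,0]>5)&(hsv[...,0]<25)&(hsv[...,1]>80)&(abs(X-.438)<.12)&(abs(Y+.285)<.12)&(abs(Z)<.015)&(d>0)]
    if len(p): print("pad",len(p),rect(p),np.median(p[:,2]))
    f=P[near&(Z>.06)&(Z<.085)]
    if len(f): print("fixture",len(f),rect(f),np.median(f[:,2]))
E
python3 - <<'E'
from h import *
for c in("scene","side"):
    a=np.load(c+"0.npz");print(c);analyse(a["im"],a["d"],manip.get_calibration(c))
im=np.load("scene0.npz")["im"]
cv2.imwrite("pics/crop1.png",cv2.resize(im[120:310,170:420,::-1],None,fx=3,fy=3,interpolation=cv2.INTER_CUBIC))
cal=manip.get_calibration("wrist");R=manip.current_tcp_rot();print("cam in tool",R.T@(-cal["R"].T@cal["t"]-manip.current_ee_pos()),"\n",R.T@cal["R"].T,"\n",R)
E
```

```text
scene
captop 404 0.1532985484050187 ((620.412109375, -11.032730102539062), (48.877403259277344, 45.82236099243164), 50.5747184753418)
handle 201 [ 0.52026643 -0.01388208  0.110973  ] 0.11614265645598816 ((517.0277709960938, -18.4561767578125), (118.65830993652344, 12.59829330444336), 75.70361328125)
pad 1113 ((433.3833312988281, -292.48388671875), (119.56541442871094, 119.09744262695312), 86.82095336914062) 0.003971162393711678
fixture 8818 ((599.7825927734375, 2.6583404541015625), (316.1294860839844, 431.7646789550781), 14.520360946655273) 0.07541857539006887
side
captop 203 0.14972276836993173 ((617.889404296875, -8.127311706542969), (44.69256591796875, 51.152305603027344), 42.49536895751953)
handle 209 [ 0.51468638 -0.00956636  0.10591332] 0.11144604279590932 ((514.907958984375, -12.243942260742188), (114.75721740722656, 12.820493698120117), 73.4677505493164)
pad 756 ((433.2340087890625, -290.1661682128906), (121.3864974975586, 116.03394317626953), 88.65478515625) -0.0006674117232790386
fixture 4322 ((613.3828125, 10.751296997070312), (348.8722839355469, 430.7911376953125), 14.006884574890137) 0.0712829645627546
cam in tool [ 0.08493699  0.0001715  -0.14245982] 
 [[ 1.96049484e-05 -9.45026806e-01 -3.26992869e-01]
 [ 9.99999965e-01  1.04706842e-04 -2.42653074e-04]
 [ 2.63552050e-04 -3.26992853e-01  9.45026775e-01]] 
 [[ 9.53898190e-01  3.00130377e-01 -4.42095696e-06]
 [ 3.00130377e-01 -9.53898190e-01 -1.10609442e-05]
 [-7.53686820e-06  9.22415117e-06 -1.00000000e+00]]
```

View pics/crop1.png

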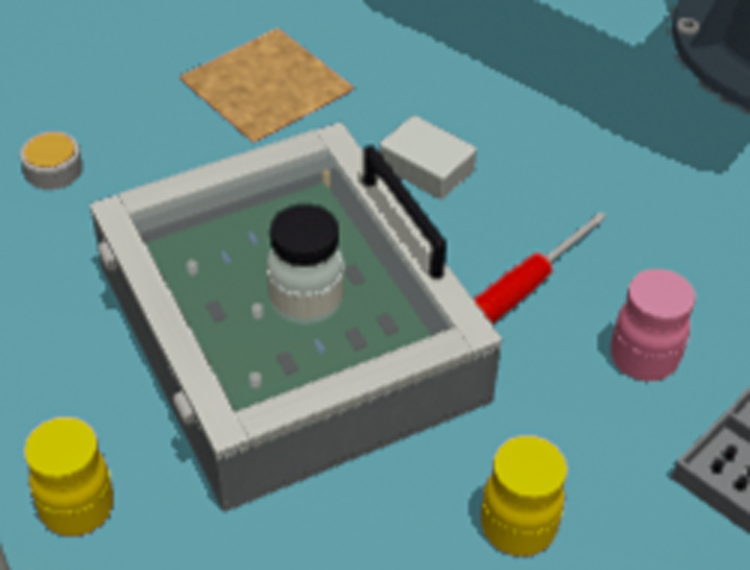

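The crop confirms it: the clear jar with the black cap stands on the lid. The handle bar is on the robot side. Next is a wrist view from above.

```bash
cat >>h.py <<'E'
def Rdown(yaw): # tool z down, tool x at heading yaw
    c,s=np.cos(yaw),np.sin(yaw);return np.array([[c,s,0],[s,-c,0],[0,0,-1.]])
E
python3 - <<'E'
from h import *
manip.move_ptp([0.62,-0.02,0.37],Rdown(0))
print(manip.current_qpos().round(2) if hasattr(manip.current_qpos(),'round') else manip.current_qpos(),manip.current_ee_pos(),manip.current_force())
cal=manip.get_calibration("wrist");im,d=manip.grab_frame("wrist");np.savez("w1.npz",im=im,d=d)
cv2.imwrite("pics/w1.png",im[:,:,::-1]);analyse(im,d,cal)
print(manip.look_for("wrist","jar"),manip.look_for("wrist","lid_handle"),manip.current_time())
E
```

```text
[-0.11  0.39  1.26 -0.    1.49  1.46] [ 0.61990438 -0.02076606  0.36984203] [0.16864311 0.22630107 0.44030115]
captop 1505 0.15269479824946097 ((620.4057006835938, -12.718196868896484), (46.451255798339844, 47.28096389770508), 88.72821044921875)
handle 772 [ 0.51964747 -0.01950238  0.11098911] 0.11510434492704014 ((518.1909790039062, -20.227237701416016), (119.52017211914062, 12.18020248413086), 74.94921112060547)
pad 4328 ((432.74700927734375, -293.6579895019531), (119.38887023925781, 121.8292465209961), 88.13617706298828) 0.0032110674769505725
fixture 31562 ((606.3804931640625, -3.1518096923828125), (301.9198303222656, 409.3847961425781), 8.41690731048584) 0.0750976176319181
[{'at': [0.6242, -0.0156, 0.1464], 'confidence': 0.94}, {'at': [0.6091, 0.1824, 0.0742], 'confidence': 0.76}, {'at': [0.8027, -0.0199, 0.0317], 'confidence': 0.68}, {'at': [0.4404, 0.1475, 0.0406], 'confidence': 0.56}] [{'at': [0.6251, -0.0492, 0.0764], 'confidence': 0.91}] 3.3083
```

View pics/w1.png

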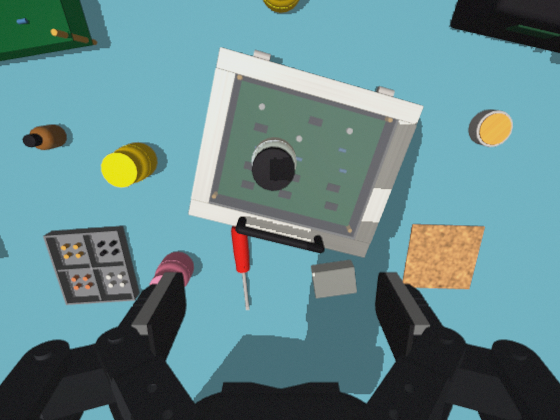

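Wrist view: jar cap at (273,165), handle bar from (240,225) to (320,245), pad at (444,257). The fixture yaw is about -15°, and all cameras agree. Now I'll grasp the jar.

```bash
python3 - <<'E'
from h import *
manip.move_l([0.620,-0.013,0.20],Rdown(0),0.25)
manip.move_l([0.620,-0.013,0.088],max_speed=0.08)
print(manip.current_force())
f0=np.array(manip.current_force())
manip.set_gripper(0.0,35)
print(manip.current_grip_width(),manip.current_grip_force(),manip.current_force())
manip.move_l([0.620,-0.013,0.11],max_speed=0.05)
print(manip.current_grip_width(),manip.current_force()-f0)
manip.move_l([0.620,-0.013,0.22],max_speed=0.12)
print(manip.current_grip_width(),manip.current_grip_force(),manip.current_force()-f0,manip.current_ee_pos(),manip.current_time())
im,d=manip.grab_frame("scene");cv2.imwrite("pics/s2.png",cv2.resize(im[80:310,170:450,::-1],None,fx=2.5,fy=2.5))
E
```

```text
[-0.3222886   0.92717587  0.69382867]
0.617136302221683 35.83538289181888 [-0.75779187  0.99332457  6.74275585]
0.61762751428293 [ 0.49552944 -1.28403053 -2.16001626]
0.6161792420754058 35.65263572148979 [-0.18072038 -0.76391151 -2.98400515] [ 0.61958887 -0.0129891   0.21909247] 7.7583
```

View pics/s2.png

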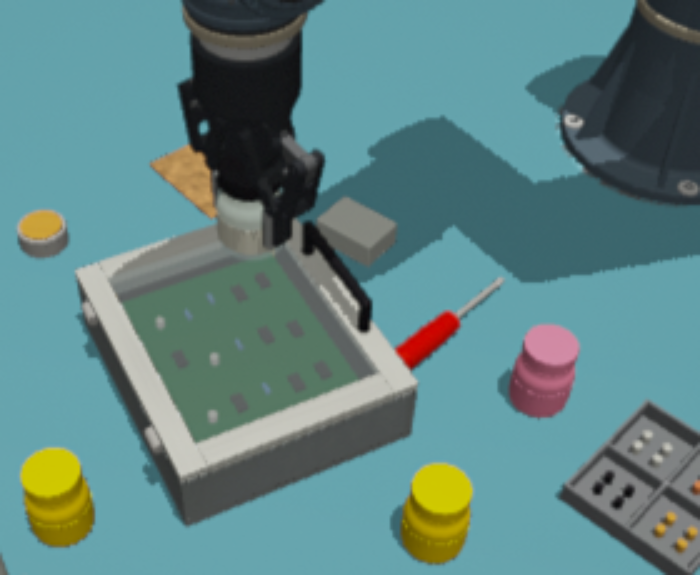

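The jar is lifted upright. Next I'll place it on the pad, feeling for contact.

```bash
python3 - <<'E'
from h import *
px,py=0.433,-0.291
manip.move_l([0.58,-0.15,0.20],max_speed=0.15)
manip.move_l([px,py,0.12],max_speed=0.15)
manip.move_l([px,py,0.022],max_speed=0.07)
manip.dwell(0.2);f0=np.array(manip.current_force());z=0.022
while z>0.010:
    z-=0.001;manip.move_l([px,py,z],max_speed=0.02)
    df=manip.current_force()[2]-f0[2]
    if df>2.0:break
print("z",z,df,manip.current_ee_pos())
manip.set_gripper(0.8,35); manip.dwell(0.2); print(manip.current_force())
manip.set_gripper(1.0,35)
manip.move_l([px,py,0.14],max_speed=0.1)
manip.move_l([px-0.06,py+0.02,0.25],max_speed=0.25)
cal=manip.get_calibration("wrist");im,d=manip.grab_frame("wrist");cv2.imwrite("pics/w3.png",im[:,:,::-1])
print(manip.look_for("wrist","jar"),manip.current_time())
P=cloud(d,cal);m=(abs(P[...,0]-px)<.08)&(abs(P[...,1]-py)<.08)&(P[...,2]>.07)&(P[...,2]<.09);j=P[m];print(len(j),rect(j),j[:,2].max())
E
```

```text
z 0.016999999999999994 3.629023801321697 [ 0.43304446 -0.29108224  0.01713151]
[-0.73183853 -0.50104818  0.217731  ]
[{'at': [0.4309, -0.2882, 0.0734], 'confidence': 0.85}] 16.4833
2235 ((433.2236633300781, -291.0593566894531), (46.46626281738281, 46.66695785522461), 89.91010284423828) 0.08110833312843327
```

View pics/w3.png

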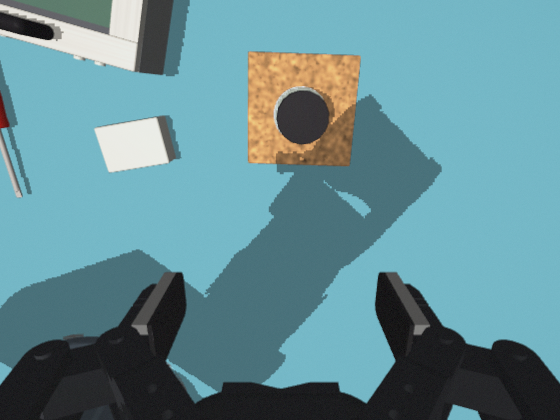

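The jar stands upright, centred on the pad: cap at (303,117), cap top at z of about 0.08. Next I'll pinch the handle bar, with the fingers closing along the fixture x axis.

```bash
cat >>h.py <<'E'
from scipy.spatial.transform import Rotation as Ro
YAW=np.radians(-15.0);XF=np.array([np.cos(YAW),np.sin(YAW),0]);YF=np.array([-np.sin(YAW),np.cos(YAW),0]);ZF=np.array([0,0,1.])
def pose(th,bar0,tilt=0.45,depth=0.015):
    hinge=bar0+0.208*XF-0.042*ZF
    bar=hinge+Ro.from_rotvec(th*YF).apply(bar0-hinge)
    R=Ro.from_rotvec(tilt*th*YF).as_matrix()@Rdown(YAW+np.pi/2)
    return bar+depth*R[:,2],R
E
python3 - <<'E'
from h import *
bar=np.array([0.5175,-0.0195,0.1075])
for a in(0,20,45,50):
    p,R=pose(np.radians(a),bar);print(a,p,manip.inverse_kinematics(p,R))
p,R=pose(0,bar)
manip.move_l([p[0]-.03,p[1]-.1,0.25],max_speed=0.25)
manip.move_ptp([p[0],p[1],0.20],R)
manip.set_gripper(0.6,30)
manip.move_l([p[0],p[1],0.14],max_speed=0.12)
cal=manip.get_calibration("wrist");im,d=manip.grab_frame("wrist");cv2.imwrite("pics/w4.png",im[:,:,::-1])
manip.move_l(p,max_speed=0.05)
print(manip.current_force(),manip.current_time())
manip.set_gripper(0.0,30)
print(manip.current_grip_width(),manip.current_grip_force(),manip.current_force(),manip.current_ee_pos()-p,manip.current_time())
E
```

```text
0 [ 0.5175 -0.0195  0.0925] [-1.27575786e-01  4.86128914e-01  1.84825149e+00 -4.44089210e-16
  8.07212250e-01  1.34223601e-01]
20 [ 0.54122533 -0.02585718  0.16129195] [-0.14278116  0.49149668  1.63458417  0.02016132  1.171571    0.10972876]
45 [ 0.60001761 -0.04161053  0.22820383] [-0.16188774  0.62994286  1.25933048  0.03454966  1.60410824  0.09492472]
50 [ 0.61480137 -0.04557182  0.23797613] [-0.16537469  0.67375987  1.16899184  0.037114    1.68981532  0.09353404]
[ 0.27271283 -0.51738243 -0.53657838] 20.65
0.12455364613750229 29.309272170066833 [-3.99001947  1.00338358  5.76507261] [-0.00063843  0.00016412  0.00018621] 21.0833
```

View pics/w4.png

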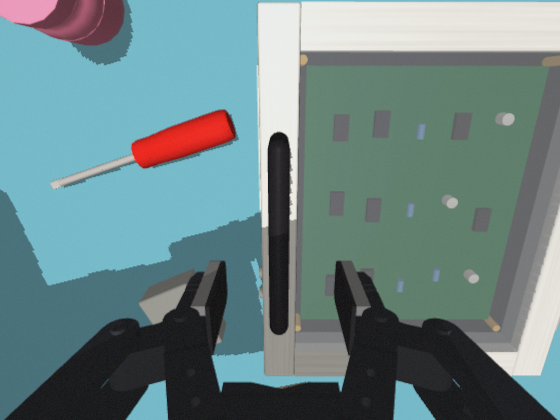

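The bar at (279,235) runs parallel to the pads and is held, with a gripped width of about 11 mm. Next I'll swing the lid along its arc.

```bash
python3 - <<'E'
from h import *
bar=np.array([0.5170,-0.0195,0.1075])
for a in range(3,46,3):
    p,R=pose(np.radians(a),bar);manip.move_l(p,R,0.06)
    f=np.array(manip.current_force())
    if a%9==0 or np.linalg.norm(f)>20: print(a,f.round(1),manip.current_grip_width(),manip.current_grip_force())
    if np.linalg.norm(f)>35: print("stop");break
manip.dwell(0.3);print(manip.current_ee_pos()-p,manip.current_force(),manip.current_time())
for c in("scene","side"):
    im,d=manip.grab_frame(c);np.savez(c+"5.npz",im=im,d=d)
    if c=="scene":s=im
    P=cloud(d,manip.get_calibration(c));hinge=bar+.208*XF-.042*ZF
    Q=P[d>0]-hinge;q=np.stack([Q@XF,Q@YF,Q@ZF],1)
    # lid side rails: |y| 105..130, above fixture
    for sg in(1,-1):
        m=(q[:,1]*sg>.1)&(q[:,1]*sg<.132)&(q[:,0]<-.01)&(q[:,0]>-.2)&(q[:,2]>.02)&(q[:,2]<.2)
        k=q[m]
        if len(k)>20:
            A=np.polyfit(k[:,0],k[:,2],1);r=k[:,2]-np.polyval(A,k[:,0]);print(c,sg,len(k),"angle",np.degrees(np.arctan(-A[0])),r.std())
im=np.hstack([cv2.resize(s[60:300,170:430],None,fx=1.5,fy=1.5),cv2.resize(im[100:340,170:430],None,fx=1.5,fy=1.5)])
cv2.imwrite("pics/s5.png",im[:,:,::-1])
E
```

```text
9 [-3.1  2.9 -1.8] 0.12476170433289333 29.802237153053284
18 [-6.4  2.8  1.4] 0.12885955789189985 30.051355361938477
27 [-9.1  3.9  3.8] 0.12588003037431697 30.084657669067383
36 [-10.5   4.3   7.7] 0.1254528510672504 30.09437531232834
45 [-11.2   3.4  11.9] 0.12458770724044445 30.05288690328598
[-0.00067427  0.00018106  0.00137882] [-9.38455031  3.24154555 11.26528695] 26.3833
scene 1 1431 angle 44.410269283099396 0.003721766515129333
scene -1 465 angle 44.56769551710684 0.0015026955060167466
side 1 298 angle 45.05013997035269 0.004266131642052047
side -1 271 angle 44.606363181944246 0.0038855251576809546
```

View pics/s5.png

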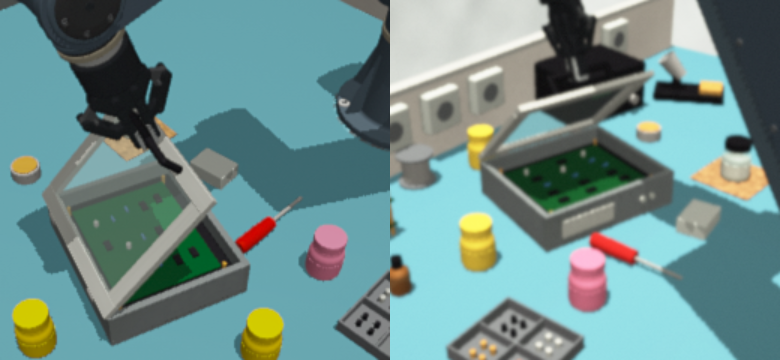

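The lid is up at about 44.6° (all four rail fits agree), the jar is upright on the pad and the other things haven't moved. I'll check that it's steady, then hand in.

```bash
python3 - <<'E'
from h import *
a=np.array(manip.current_ee_pos());manip.dwell(1.0)
print(np.array(manip.current_ee_pos())-a,manip.current_force(),manip.current_grip_width(),manip.current_time())
print(manip.sign_off())
E
```

```text
[-2.63496608e-05 -6.69516151e-06 -5.44352474e-05] [-10.28448616   3.76286321  10.61320261] 0.12441664285104814 27.4833
the job is handed in; nothing more can be done
None
```

The jar stands upright on the cork pad, and the arm is holding the lid steady at about 45° (measured 44.4–45.1°); I handed the job in at 27.5 s of the 54 s allowed.

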